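Wet the felt stick and hold the pinch roller in against its spring

TASK

To clean the pinch roller of the opened tape echo unit, take the felt-tipped stick from the tool rack and dip its felt well down into the small steel cleaner cup. Then, pushing with the felt only, press on the outer side of the rubber roller until its sprung arm is wound fully in and the roller sits on the capstan shaft, and keep it there: the program finishes while still holding it with the stick. Do not touch the tape heads, and do not knock over, shove or pull out the other things.

Things in the scene. Friction and masses are not known exactly. Their poses are not given: they have to be found in the camera images.
- deck: The opened tape echo unit: grey case 210 x 280 mm (x, y), fixed, with a bare aluminium deck plate 70 mm above the bench that carries the transport. Origin at the centre of its underside; x points from its knob edge to its back, z up. A row of knobs 16 mm high stands at x = -80 mm. The plate is clear at x -62 to -22, y -75 to -15 mm, on the outer (-x) side of the roller.
- pinch_arm (a joint): Turn of the pinch arm about its upright pivot, rad. 0: at rest, roller clear of the capstan; it grows as the roller swings in the deck's +x to the capstan; 0.40: its stop, roller seated. A torsion spring always drives it back to 0: 0.8 N at the roller at rest, 1.9 N at the stop. The roller centre, 55 mm from the pivot, moves 22 mm from rest to stop, along the deck's +x within 1.5 mm.
- roller_center (a point): Centre of the black rubber pinch roller, on its axle at mid-height, 90 mm above the bench; it moves with the arm. Roller: diameter 26 mm, height 16 mm (82 to 98 mm above the bench), free to spin on its upright axle, whose end stands 6 mm above it. Under the roller lies the steel arm, 8 to 11 mm above the deck plate, narrower than the roller.
- roller: The rubber roller itself (see roller_center); origin on its axle at its lower face.
- capstan (a point): The upright polished steel capstan shaft, diameter 8 mm, reaching 34 mm above the deck plate; this point is on its axis 90 mm above the bench. When the roller is seated, the roller centre is 17 mm from it on the deck's -x side.
- heads: The row of five small metal tape heads on their plate, 30 x 118 mm and 22 mm high above the deck plate, row along the deck's y; origin at the centre of the row's foot, on the +y side of the capstan. Not to be touched.
- stick: The cleaning stick, 112 mm long, 34 g, loose, hanging upright, tip down, in one of the rack's three holes. From its lower end up its z: felt to 18 mm (diameter 10), steel shaft to 55 (diameter 6), black collar to 60 (diameter 22, rests on the rack), flat pale wooden handle to 112 mm, 12 mm thick along its x (across the rack's row), 18 wide along its y. Origin: lower end of the felt.
- felt: The pale felt tip of the stick: lower 18 mm, diameter 10 mm; origin at its lower end. It is stiff.
- stick_tip (a point): Centre of the lower end of the felt.
- stick_grip (a point): Middle of the stick's wooden handle, 86 mm above the tip.
- rack: Low aluminium tool rack, fixed: 60 x 176 mm (x, y), its top plate 65 mm above the bench with three holes of 15 mm in a row along its y, 55 mm apart. Open at front and back. Origin at the centre of its underside. A tool must rise 60 mm to come clear of the plate.
- cup: Small open steel cleaner cup, loose, 0.22 kg: outer diameter 48 mm, wall 3 mm, height 38 mm, inner floor 6 mm above its underside. Origin at the centre of its underside.
- cup_rim (a point): Centre of the cup's mouth.
- driver: Bystander in the rack: small screwdriver with a round amber handle and a steel cap; its top is 113 mm above the bench.
- nutdriver: Bystander in the rack: small socket driver with a thin black cross handle (a T shape); its top is 98 mm above the bench.
- bottle: Bystander: closed brown bottle, diameter 42 mm, height 95 mm.
- stripper: Bystander: wire strippers with red-brown handles lying on the bench.
- screwdriver: Bystander: screwdriver with a yellow handle lying on the bench, 170 mm long.
- module: Bystander: loose synthesiser module, pale panel 128 x 50 mm with four knobs, lying face up.
- knobcap: Bystander: one loose beige knob cap, 22 mm across.

How it is judged:
By the outcome, as a careful person would: the job done as asked, in the order asked, and still so for the second after the job is handed in, while the arm keeps its last pose, push and grip.
It also fails if it takes over 45 s, if anything falls off the work surface, if the arm or the gripper's body presses on something with over 40 N, if the wrist force passes 120 N, or if a joint passes its speed limit or range.

ROBOT

A 6-joint arm with a two-finger parallel gripper is mounted at the origin on the work surface. World frame = base frame: x ahead of the robot, y to its left, z up, the work surface at z = 0. Lengths are in mm, angles in rad, forces in N, time in s.
With the tool pointing down it reaches from about 275 to 750 mm from the base axis. Payload 10.2 kg.
Tool frame: the origin (TCP) lies at the centre of the arm's flange, where the gripper is bolted on; the fingertips stand ctrl.tip_reach ahead of it and the grasp point (between the pads) lies 155 mm ahead of it (ctrl.tip_reach is the distance from the TCP to the fingertips, in mm); z points along the fingers, y is the direction in which the jaws open and shut (so a half turn about z gives the same grasp; the last joint's range is limited). The gripper opens to 85 mm and grips with 20 to 120 N. Pads are 22 mm wide; open, the fingers measure 114 mm over their backs; the gripper's body (76 mm by 85 mm) begins 54 mm behind the grasp point. The pads swing forward as they close: fully open they stand 13 mm farther back than shut.
Start: joints at [1.101, 0.313, 1.498, -0, 1.331, -0.223], TCP at [128.272, 509.096, 404.694] pointing down, gripper open.
Joint ranges: [-2.94, 2.94], [-0.97, 2.17], [0.19, 2.56], [-1.23, 4.37], [0.02, 3.11], [-2.88, 2.88]. Speed limits (rad/s): [2.39, 2.39, 3.01, 3.14, 3.14, 3.14].

INTERFACE

Orientations are given as a unit quaternion [w, x, y, z].
In Python, from rig import ctrl, viewer gives the robot as it stands.
- The arm moves only by the tool drive_tool, never from a script. Its argument "rows" is a list that holds one entry, the list of rows, each a list of 6 numbers: the shift along the world's x, y, z normalised to -1 to 1, where 1 is 0.1 m, then the turn, a rotation vector about the world's x, y, z normalised to -1 to 1, where 1 is 90 degrees. A call has 1 to 10 rows; each row is the pose to reach, as a shift and turn from the pose measured when the call began; what a row does not reach only later rows make up. A row lasts 1/8 s, in which the tool goes at most 62.5 mm and 10.7 degrees, less where a joint would pass 70% of its speed; a pose out of reach is approached as far as the arm can. A call with a number of a shift or a turn outside -1 to 1 is refused whole. A call with a gripper value outside its range is refused whole. "fingers" is the opening, from -1 (shut) to 1 (fully open), set as the call begins (left out, the last holds). The fingers move at their own pace and stop on an object; "force" is the grip in N (left out, the last holds). Time passes only in rows, so rows that repeat a pose let the fingers close. It gives the time, the measured TCP pose, the force and the opening at its end, in the units of the state.
- ctrl.sense(): the state, without advancing time (a new reading comes with each control period).
- viewer.capture(name): name is "scene" or "top" or "wrist"; returns the picture (384x512x3 uint8, red, green, blue); there is no depth.
- viewer.calibration(name): a dict with "mtx" (3x3 intrinsics, pixels), "dist_coeffs" ([k1, k2, p1, p2, k3] as OpenCV has them; the pictures are not rectified), "extrinsics" (4x4, takes a point from camera to world coordinates). Camera axes: x right, y up, looking along -z (the intrinsics and any distortion apply to the point x, -y, -z); pixel columns grow to the right and rows downward; lengths in mm; the calibration is good to about 2 mm. A picture is of the moment at which its call begins: read the wrist's pose just before it. calibration takes no time and is no camera call; for the wrist camera it gives the pose at the moment of the call.
- ctrl.finish_job(): hands the job in, once; it reports no verdict.
The state is a dict: "time_s": time; "joints": joint angles; "dq": joint speeds; "tau": joint torques, N m; "eef_pos": TCP position; "ee_rot": TCP orientation; "force": force on the tool from outside, world axes, zero at the start; "wrist_torque": the same for the moment, N m; "grip_width": opening from 0.0 (shut) to 1.0 (fully open).
Only numpy, scipy, OpenCV 4.12 (cv2) and the standard library are available. Lean on these libraries where they do the work, as an engineer would, in place of code of your own. Each camera call takes 0.05 s, during which the arm holds its last target.

## Working session

There is one attempt and no reset: what is moved stays moved. The work goes in short steps, Python scripts to look and compute and a tool call to move; the robot and the scene stay as the last step left them, time stands still between calls to the robot, and variables do not carry over. Pictures are saved under pics/ and viewed, and the job is handed in when it is done.

Besides the shell and the picture viewer there is one more tool, called by a JSON object that holds its "op" and its "data", one argument or row to a line. drive_tool: Moves the arm, as the interface text tells. Scaled input: -1 to 1 covers 0.1 m each way for a shift and 90 degrees each way for a turn. Its arguments: {"type":"object","properties":{"rows":{"type":"array","items":{"type":"array","items":{"type":"array","items":{"type":"number"}}}},"fingers":{"type":"number"},"force":{"type":"number"}},"required":["rows"]}

```bash
ls; mkdir -p pics; python3 - <<'E'
from rig import ctrl, viewer
import cv2
print(ctrl.sense(), ctrl.tip_reach)
for n in ["scene","top","wrist"]:
    c=viewer.calibration(n); print(n,c)
    cv2.imwrite(f"pics/{n}0.png",viewer.capture(n)[:,:,::-1])
E
```

```text
pics
{'time_s': 0.0, 'joints': array([ 1.10061027e+00,  3.13485409e-01,  1.49847523e+00,  1.56709446e-05,
        1.33099335e+00, -2.23382233e-01]), 'dq': array([-1.09447114e-03,  6.88370658e-04,  1.01338976e-03, -3.39882183e-04,
        1.95132373e-03,  6.37150786e-05]), 'tau': array([-9.43286723e-04, -4.12266970e+01, -2.59747928e+01, -2.65078643e-04,
        4.11869172e-03, -4.58131538e-06]), 'eef_pos': array([128.24432155, 509.05619241, 404.10243798]), 'ee_rot': array([-2.38499417e-04,  1.23090780e-01,  9.92395182e-01, -6.37562612e-04]), 'force': array([0.04321457, 0.23581665, 0.70707785]), 'wrist_torque': array([-0.06210193, -0.03225253, -0.00108686]), 'grip_width': 0.9978506792624499} 173.4
scene {'mtx': array([[415.6546892 ,   0.        , 259.87352693],
       [  0.        , 415.6546892 , 196.37846369],
       [  0.        ,   0.        ,   1.        ]]), 'dist_coeffs': array([-0.05847166,  0.        ,  0.        ,  0.        ,  0.        ]), 'extrinsics': array([[ 3.36385927e-01, -6.84240404e-01,  6.47039085e-01,
         1.23790689e+03],
       [ 9.41720020e-01,  2.42358831e-
[... 744 characters left out ...]
       [ 0.00000000e+00,  0.00000000e+00,  0.00000000e+00,
         1.00000000e+00]])}
wrist {'mtx': array([[269.53566639,   0.        , 255.03201849],
       [  0.        , 269.53566639, 193.6101439 ],
       [  0.        ,   0.        ,   1.        ]]), 'dist_coeffs': array([-0.01026476,  0.        ,  0.        ,  0.        ,  0.        ]), 'extrinsics': array([[ 2.44278475e-01, -9.34683243e-01, -2.58254260e-01,
         6.32356884e+01],
       [ 9.69704521e-01,  2.35158970e-01,  6.61316981e-02,
         5.24979340e+02],
       [-1.08138435e-03, -2.66584873e-01,  9.63810840e-01,
         3.73207752e+02],
       [ 0.00000000e+00,  0.00000000e+00,  0.00000000e+00,
         1.00000000e+00]])}
```

View pics/scene0.png

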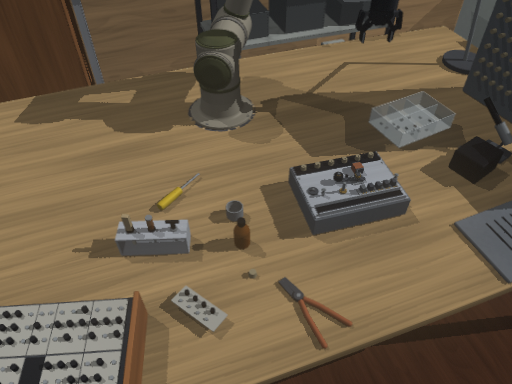

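View pics/top0.png

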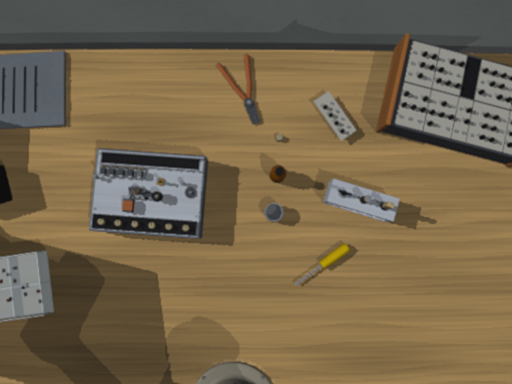

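View pics/wrist0.png

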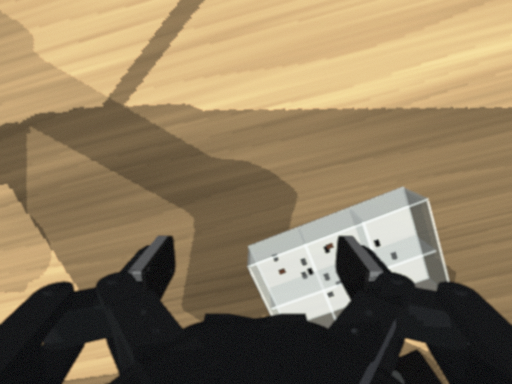

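The scene view shows the rack at about (155,237), the cup at (235,210) and the deck at (350,190). In the top view they are at (360,200), (273,212) and (150,193). I'll enlarge these areas.

```bash
cat > h.py <<'E'
import numpy as np, cv2
from rig import ctrl, viewer
def ray(cal,u,v):
    n=cv2.undistortPoints(np.array([[[u,v]]],float),cal["mtx"],cal["dist_coeffs"])[0,0]
    E=cal["extrinsics"]; d=E[:3,:3]@np.array([n[0],-n[1],-1.0]); return E[:3,3],d
def onz(cal,u,v,z):
    o,d=ray(cal,u,v); return o+d*(z-o[2])/d[2]
def proj(cal,p):
    E=cal["extrinsics"]; q=E[:3,:3].T@(np.asarray(p,float)-E[:3,3])
    q=np.array([q[0],-q[1],-q[2]])
    return cv2.projectPoints(q[None],np.zeros(3),np.zeros(3),cal["mtx"],cal["dist_coeffs"])[0][0,0]
def two(c1,a,c2,b):
    o1,d1=ray(c1,*a);o2,d2=ray(c2,*b);d1/=np.linalg.norm(d1);d2/=np.linalg.norm(d2)
    A=np.stack([d1,-d2],1);t=np.linalg.lstsq(A,o2-o1,rcond=None)[0]
    p=o1+d1*t[0];q=o2+d2*t[1];return (p+q)/2,np.linalg.norm(p-q)
def crop(img,u0,v0,u1,v1,s,name):
    c=cv2.resize(img[v0:v1,u0:u1],None,fx=s,fy=s,interpolation=cv2.INTER_CUBIC)
    cv2.imwrite(name,c)
E
python3 - <<'E'
from h import *
t=cv2.imread("pics/top0.png"); s=cv2.imread("pics/scene0.png")
crop(t,315,170,435,230,6,"pics/t_rack.png")
crop(t,85,145,215,242,6,"pics/t_deck.png")
crop(s,105,190,265,265,5,"pics/s_rack.png")
crop(s,280,140,415,235,5,"pics/s_deck.png")
E
```

```text
(no output)
```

View pics/t_rack.png

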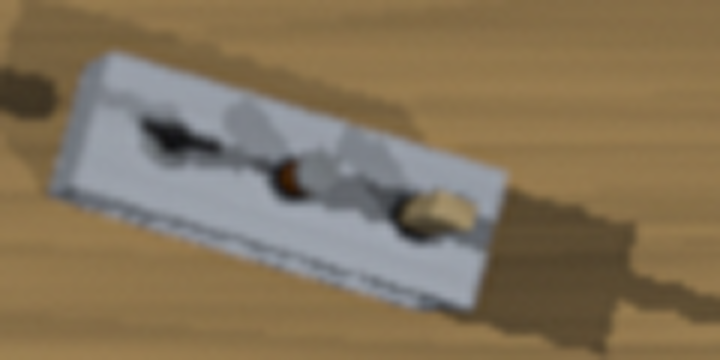

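View pics/t_deck.png

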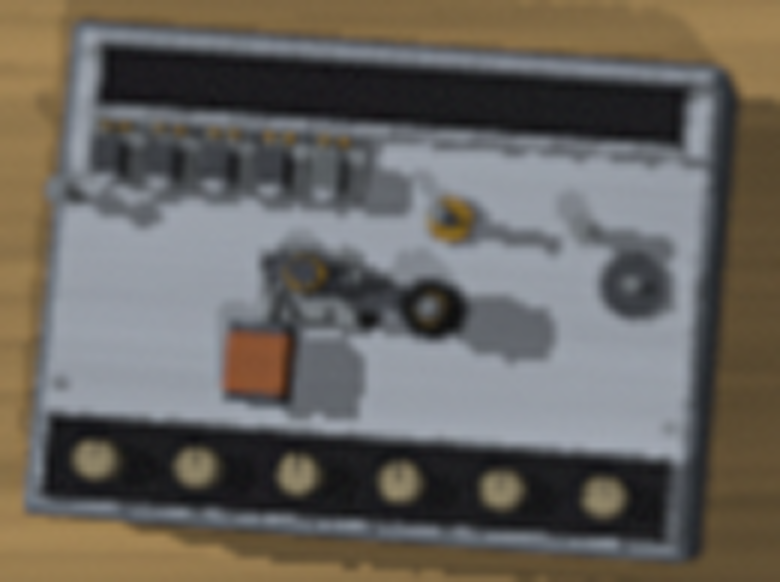

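View pics/s_rack.png

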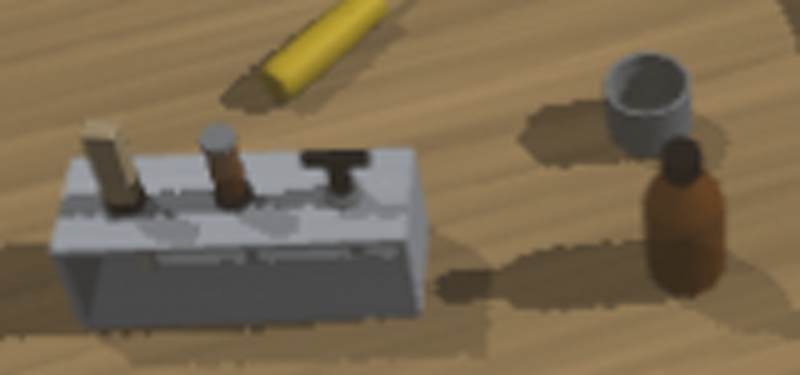

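View pics/s_deck.png

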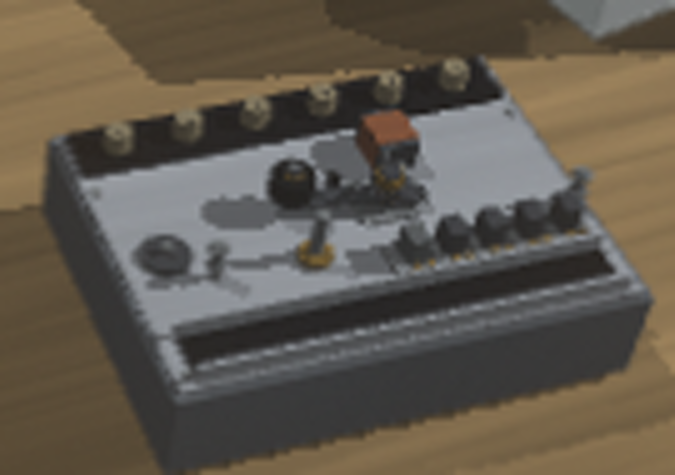

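```bash
python3 - <<'E'
from h import *
np.set_printoptions(precision=1,suppress=True)
T=viewer.calibration("top");S=viewer.calibration("scene")
f=lambda x,y,u0,v0,s:(u0+(x+.5)/s-.5,v0+(y+.5)/s-.5)
tr=lambda x,y:f(x,y,315,170,6); td=lambda x,y:f(x,y,85,145,6); sr=lambda x,y:f(x,y,105,190,5); sd=lambda x,y:f(x,y,280,140,5)
print("rack top corners",[onz(T,*tr(*c),65) for c in [(113,52),(507,172),(472,310),(68,190)]])
print("rack scene corners",[onz(S,*sr(*c),65) for c in [(70,158),(412,150),(424,242),(52,250)]])
print("stick top", onz(T,*tr(443,208),122), onz(S,*sr(102,126),122), two(T,tr(443,208),S,sr(102,126)))
print("cup", onz(T,273,211,38), onz(S,*sr(648,85),38), two(T,(273,211),S,sr(648,85)))
print("roller top z98", onz(T,*td(432,308),98), onz(S,*sd(293,177),98), two(T,td(432,308),S,sd(293,177)))
print("capstan base z70", onz(T,*td(453,219),70), onz(S,*sd(315,256),70), "top104",onz(S,*sd(321,222),104))
dc=[(80,25),(735,70),(697,555),(28,512)]
print("deck", [onz(T,*td(*c),75) for c in dc])
dc=[(52,145),(490,62),(650,295),(178,398)]
print("deck", [onz(S,*sd(*c),75) for c in dc])
kn=[(97,460),(605,495)]
print("knobs",[onz(T,*td(*c),86) for c in kn])
E
```

```text
rack top corners [array([ 582.1, -256.8,   65. ]), array([ 531.2, -424.5,   65. ]), array([ 472.8, -407.7,   65. ]), array([ 523.6, -236.8,   65. ])]
rack scene corners [array([ 473.3, -405.1,   65. ]), array([ 526.6, -237.3,   65. ]), array([ 587., -245.,   65.]), array([ 530.8, -420.5,   65. ])]
stick top [ 512.5 -378.8  122. ] [ 511.3 -380.2  122. ] (array([ 512.3, -379.4,  122.6]), np.float64(1.5845357844604646))
cup [ 500.2 -104.4   38. ] [ 500.4 -103.5   38. ] (array([ 500.3, -104. ,   38.1]), np.float64(0.8980631047688002))
roller top z98 [534.1 183.2  98. ] [536.8 184.8  98. ] (array([534.8, 184.8,  96. ]), np.float64(2.5542867201858597))
capstan base z70 [573.6 180.7  70. ] [571.8 184.7  70. ] top104 [578.2 179.4 104. ]
deck [array([655. , 338.7,  75. ]), array([636. ,  62.9,  75. ]), array([434. ,  76.6,  75. ]), array([451. , 353.7,  75. ])]
deck [array([446.6,  81.1,  75. ]), array([466. , 356.6,  75. ]), array([662.2, 338.6,  75. ]), array([642.7,  69. ,  75. ])]
knobs [array([472.3, 322.1,  86. ]), array([458.5, 113.3,  86. ])]
```

{"op": "drive_tool", "data": {
  "rows": [
    [[0.45,-0.45,0,0,0,-0.11],[0.93,-0.9,0,0,0,-0.22],[0.93,-0.9,0,0,0,-0.22]]
  ],
  "fingers": 1
}}

```text
time_s: 0.52
eef_pos: [223.3, 417.2, 404.2]
ee_rot: [-0.0, 0.295, 0.956, -0.001]
force: [-0.3, 0.7, -0.4]
grip_width: 1.004
```

{"op": "drive_tool", "data": {
  "rows": [
    [[0.45,-0.45,0,0,0,-0.11],[0.93,-0.9,0,0,0,-0.22],[0.93,-0.9,0,0,0,-0.22]]
  ]
}}

```text
time_s: 0.9
eef_pos: [318.1, 325.7, 404.1]
ee_rot: [-0.0, 0.457, 0.89, -0.001]
force: [-0.6, 0.3, 0.0]
grip_width: 0.998
```

{"op": "drive_tool", "data": {
  "rows": [
    [[0.45,-0.45,0,0,0,-0.11],[0.93,-0.9,0,0,0,-0.22],[0.93,-0.9,0,0,0,-0.22]]
  ]
}}

```text
time_s: 1.27
eef_pos: [412.6, 234.6, 403.8]
ee_rot: [-0.0, 0.604, 0.797, -0.001]
force: [-0.0, 0.9, 0.3]
grip_width: 1.002
```

{"op": "drive_tool", "data": {
  "rows": [
    [[0.45,-0.45,0,0,0,-0.11],[0.93,-0.9,0,0,0,-0.22],[0.93,-0.9,0,0,0,-0.22],[0.93,-0.9,0,0,0,-0.22]]
  ]
}}

```text
time_s: 1.78
eef_pos: [505.1, 145.9, 403.5]
ee_rot: [-0.001, 0.731, 0.683, -0.001]
force: [0.1, 0.3, -0.3]
grip_width: 0.998
```

```bash
python3 - <<'E'
from h import *
s=ctrl.sense();print(s["time_s"],s["eef_pos"],s["ee_rot"])
import pickle
c=viewer.calibration("wrist");pickle.dump(c,open("w1.pkl","wb"))
im=viewer.capture("wrist")[:,:,::-1]; cv2.imwrite("pics/w1.png",im)
E
```

```text
1.775 [505.08346725 145.94073442 403.47901083] [-0.00111535  0.7306368   0.68276473 -0.00097168]
```

View pics/w1.png

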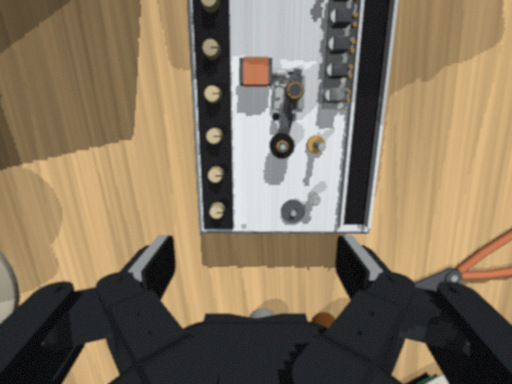

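The roller is at about (282,146) and the capstan's gold base at (316,146). The knobs are in a column at u≈213 and the heads at the upper right.

```bash
python3 - <<'E'
from h import *
im=cv2.imread("pics/w1.png"); crop(im,255,70,355,160,7,"pics/w1c.png")
E
```

```text
(no output)
```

View pics/w1c.png

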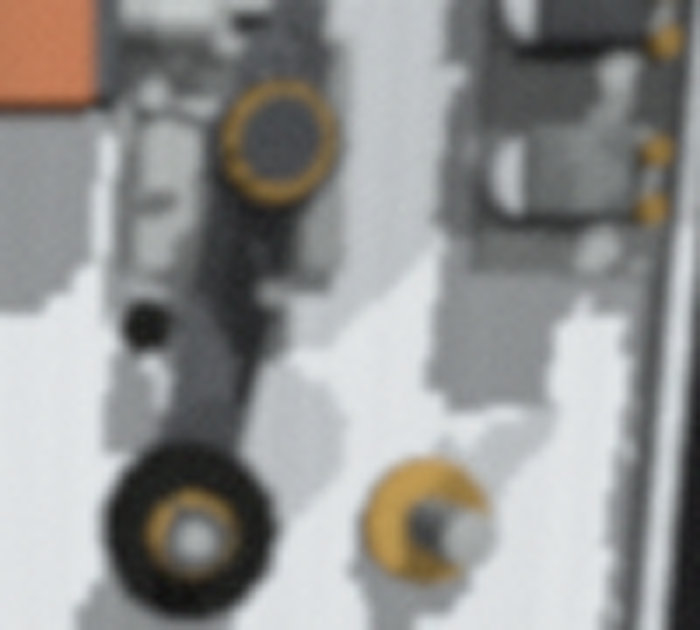

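```bash
python3 - <<'E'
from h import *
import pickle
np.set_printoptions(precision=1,suppress=True)
c=pickle.load(open("w1.pkl","rb"));T=viewer.calibration("top")
g=lambda x,y:(255+(x+.5)/7-.5,70+(y+.5)/7-.5)
print("roller",onz(c,*g(190,530),98),"axle",onz(c,*g(195,537),104))
print("pivot",onz(c,*g(280,140),95))
print("cap base",onz(c,*g(428,520),72),"top",onz(c,*g(466,533),104))
k=[onz(c,u,v,86) for u,v in [(211,47),(213,94),(215,136),(216,175),(217,211)]];print("knobs",np.array(k))
d=k[0]-k[-1];print("yaw",np.degrees(np.arctan2(-d[0],d[1])))
print("post",onz(c,*g(145,325),85))
print("cup",onz(c,262,312,38))
print("bottle",onz(T,278.5,172,95),onz(T,278.5,176,60))
E
```

```text
roller [534.3 185.6  98. ] axle [534.5 185.2 104. ]
pivot [549.2 237.7  95. ]
cap base [574.  182.1  72. ] top [572.6 183.2 104. ]
knobs [[471.5 282.5  86. ]
 [468.8 239.9  86. ]
 [466.4 198.7  86. ]
 [463.1 157.4  86. ]
 [459.9 116.4  86. ]]
yaw -4.009963773010622
post [530.2 214.5  85. ]
cup [500.8 -60.2  38. ]
bottle [ 593.8 -115.2   95. ] [ 588.1 -117.5   60. ]
```

{"op": "drive_tool", "data": {
  "rows": [
    [[0,-0.5,0,0,0,-0.012],[0,-0.95,0,0,0,-0.024],[0,-0.95,0,0,0,-0.024]]
  ]
}}

```text
time_s: 2.2
eef_pos: [504.1, 50.9, 404.0]
ee_rot: [-0.001, 0.743, 0.669, -0.001]
force: [0.7, 0.2, 0.3]
grip_width: 0.997
```

{"op": "drive_tool", "data": {
  "rows": [
    [[0,-0.5,0,0,0,-0.012],[0,-0.95,0,0,0,-0.024],[0,-0.95,0,0,0,-0.024]]
  ]
}}

```text
time_s: 2.58
eef_pos: [503.9, -44.2, 404.1]
ee_rot: [-0.001, 0.756, 0.655, -0.001]
force: [-0.2, 0.0, 0.2]
grip_width: 1.001
```

{"op": "drive_tool", "data": {
  "rows": [
    [[0,-0.5,0,0,0,-0.012],[0,-0.95,0,0,0,-0.024],[0,-0.95,0,0,0,-0.024]]
  ]
}}

```text
time_s: 2.95
eef_pos: [504.1, -139.1, 404.0]
ee_rot: [-0.001, 0.768, 0.641, -0.001]
force: [0.4, -0.1, -0.5]
grip_width: 0.999
```

{"op": "drive_tool", "data": {
  "rows": [
    [[0,-0.5,0,0,0,-0.012],[0,-0.95,0,0,0,-0.024],[0,-0.95,0,0,0,-0.024]]
  ]
}}

```text
time_s: 3.32
eef_pos: [504.5, -233.8, 403.7]
ee_rot: [-0.001, 0.78, 0.626, -0.0]
force: [-0.1, 0.8, -0.0]
grip_width: 1.0
```

{"op": "drive_tool", "data": {
  "rows": [
    [[0,-0.5,0,0,0,-0.012],[0,-0.95,0,0,0,-0.024],[0,-0.95,0,0,0,-0.024]]
  ]
}}

```text
time_s: 3.7
eef_pos: [505.3, -328.4, 403.3]
ee_rot: [-0.002, 0.791, 0.611, -0.0]
force: [-1.3, 0.4, -0.4]
grip_width: 1.004
```

{"op": "drive_tool", "data": {
  "rows": [
    [[0,-0.5,0,0,0,-0.012],[0,-0.95,0,0,0,-0.024],[0,-0.95,0,0,0,-0.024],[0,-0.95,0,0,0,-0.024]]
  ]
}}

```text
time_s: 4.2
eef_pos: [506.5, -420.9, 403.5]
ee_rot: [-0.002, 0.802, 0.598, 0.0]
force: [-0.3, 0.4, 0.9]
grip_width: 0.997
```

```bash
python3 - <<'E'
from h import *
import pickle
s=ctrl.sense();print(s["time_s"],s["eef_pos"],s["ee_rot"])
c=viewer.calibration("wrist");pickle.dump(c,open("w2.pkl","wb"))
im=viewer.capture("wrist")[:,:,::-1]; cv2.imwrite("pics/w2.png",im)
E
```

```text
4.2 [ 506.47539629 -420.87959184  403.50892841] [-1.95909312e-03  8.01744292e-01  5.97663994e-01  3.99920975e-05]
```

View pics/w2.png

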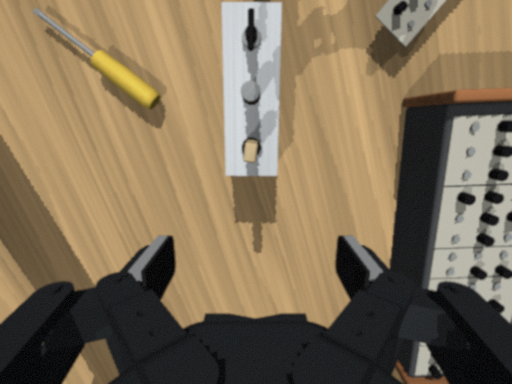

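The rack runs up the image at u≈252. The stick is the lowest tool, at about (251,150), with the driver at (251,92) and the nutdriver at (252,35).

```bash
python3 - <<'E'
from h import *
im=cv2.imread("pics/w2.png"); crop(im,215,0,290,185,4,"pics/w2c.png");crop(im,230,120,275,180,10,"pics/w2d.png")
E
```

```text
(no output)
```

View pics/w2c.png

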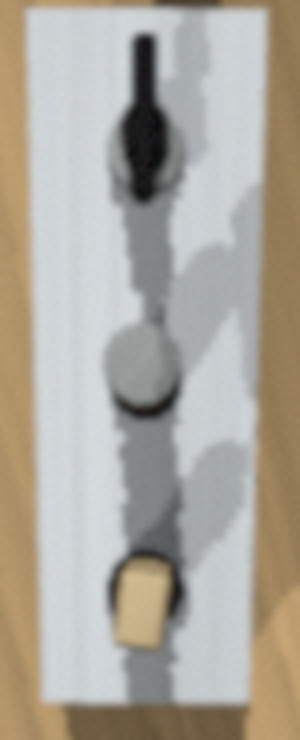

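View pics/w2d.png

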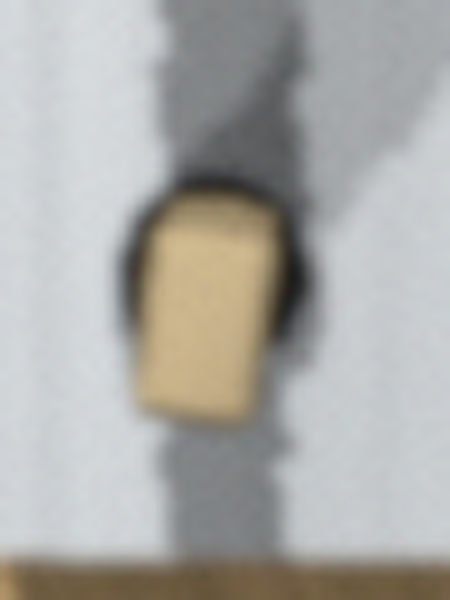

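```bash
python3 - <<'E'
from h import *
import pickle
np.set_printoptions(precision=1,suppress=True)
c=pickle.load(open("w2.pkl","rb"))
g=lambda x,y:(230+(x+.5)/10-.5,120+(y+.5)/10-.5)
q=np.array([onz(c,*g(*p),122) for p in [(155,232),(279,240),(252,417),(143,400)]]);print(q,q.mean(0))
e=(q[0]+q[1]-q[2]-q[3])/2; print("len",np.linalg.norm(e),"yaw of stick y",np.degrees(np.arctan2(-e[0],e[1])))
w=(q[1]+q[2]-q[0]-q[3])/2; print("wid",np.linalg.norm(w),np.degrees(np.arctan2(w[1],w[0])))
h=lambda x,y:(215+(x+.5)/4-.5,(y+.5)/4-.5)
r=np.array([onz(c,*h(*p),65) for p in [(27,10),(268,10),(250,703),(44,703)]]);print(r,r.mean(0))
e=(r[0]+r[1]-r[2]-r[3])/2;print(np.linalg.norm(e),np.degrees(np.arctan2(-e[0],e[1])));a=e/np.linalg.norm(e);print("hole",r.mean(0)-55*a)
print("collar", onz(c,*g(215,265),70))
E
```

```text
[[ 510.8 -373.3  122. ]
 [ 521.5 -377.2  122. ]
 [ 514.5 -392.2  122. ]
 [ 505.2 -387.7  122. ]] [ 513.  -382.6  122. ]
len 15.992581666540206 yaw of stick y -23.32867197148309
wid 10.829806745600896 -22.71567815204317
[[ 525.5 -238.2   65. ]
 [ 582.9 -255.4   65. ]
 [ 532.  -423.4   65. ]
 [ 474.7 -406.4   65. ]] [ 528.8 -330.9   65. ]
175.60783650777307 -16.8341499077476
hole [ 512.9 -383.5   65. ]
collar [ 513.  -382.1   70. ]
```

{"op": "drive_tool", "data": {
  "rows": [
    [[0.03,0.19,-0.3,0,0,-0.035],[0.065,0.383,-0.7,0,0,-0.071],[0.065,0.383,-0.7,0,0,-0.071],[0.065,0.383,-0.7,0,0,-0.071]]
  ]
}}

```text
time_s: 4.75
eef_pos: [513.2, -382.5, 336.0]
ee_rot: [-0.0, 0.833, 0.553, 0.0]
force: [-0.1, -1.1, 1.4]
grip_width: 0.999
```

```bash
python3 - <<'E'
from h import *
s=ctrl.sense();print(s["time_s"],s["eef_pos"],s["ee_rot"])
im=viewer.capture("wrist")[:,:,::-1]; cv2.imwrite("pics/w3.png",im)
E
```

```text
4.75 [ 513.22784165 -382.54672174  335.96629098] [-2.27868574e-04  8.33287807e-01  5.52839313e-01  2.70648701e-04]
```

View pics/w3.png

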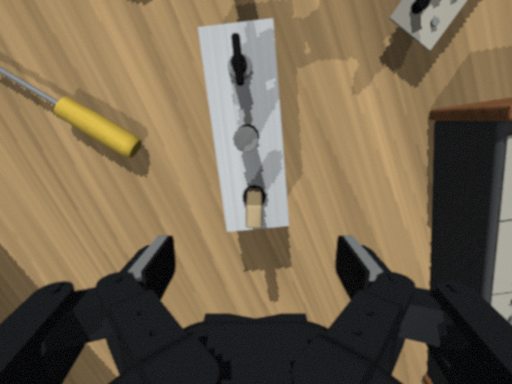

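The handle at (254,208) is square to the jaws and midway between the fingers (165 to 345). Next I descend and close.

{"op": "drive_tool", "data": {
  "rows": [
    [[0,0,-0.2,0,0,0],[0,0,-0.4,0,0,0],[0,0,-0.6,0,0,0],[0,0,-0.75,0,0,0],[0,0,-0.83,0,0,0],[0,0,-0.83,0,0,0],[0,0,-0.83,0,0,0]]
  ]
}}

```text
time_s: 5.68
eef_pos: [513.2, -383.0, 253.9]
ee_rot: [0.001, 0.833, 0.553, 0.0]
force: [-0.6, 0.3, 1.1]
grip_width: 1.0
```

{"op": "drive_tool", "data": {
  "rows": [
    [[0,0,0,0,0,0],[0,0,0,0,0,0],[0,0,0,0,0,0],[0,0,0,0,0,0],[0,0,0,0,0,0],[0,0,0,0,0,0],[0,0,0,0,0,0],[0,0,0,0,0,0]]
  ],
  "fingers": -1,
  "force": 60
}}

```text
time_s: 6.68
eef_pos: [513.2, -383.1, 254.0]
ee_rot: [0.001, 0.833, 0.553, 0.0]
force: [-0.4, 0.7, 0.7]
grip_width: 0.129
```

```bash
python3 - <<'E'
from h import *
s=ctrl.sense();print(s["time_s"],s["eef_pos"],s["ee_rot"],s["grip_width"]*85)
im=viewer.capture("wrist")[:,:,::-1]; cv2.imwrite("pics/w4.png",im)
E
```

```text
6.675 [ 513.21799323 -383.06335361  253.97351444] [7.44587934e-04 8.33485477e-01 5.52540684e-01 4.43466844e-04] 11.003459094646605
```

View pics/w4.png

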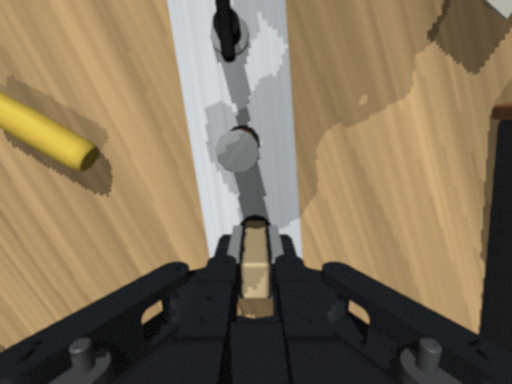

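The jaws hold the handle at 11 mm opening, against 12 mm nominal. I'll lift straight up.

{"op": "drive_tool", "data": {
  "rows": [
    [[0,0,0.15,0,0,0],[0,0,0.35,0,0,0],[0,0,0.55,0,0,0],[0,0,0.75,0,0,0],[0,0,0.95,0,0,0],[0,0,1,0,0,0],[0,0,1,0,0,0]]
  ]
}}

```text
time_s: 7.6
eef_pos: [513.2, -383.0, 354.1]
ee_rot: [0.001, 0.833, 0.553, 0.0]
force: [0.5, 0.5, -0.9]
grip_width: 0.129
```

```bash
python3 - <<'E'
from h import *
s=ctrl.sense();print(s["time_s"],s["eef_pos"],s["ee_rot"],s["grip_width"]*85)
im=viewer.capture("scene")[:,:,::-1]; cv2.imwrite("pics/s5.png",im); crop(im,80,120,280,270,4,"pics/s5c.png")
E
```

```text
7.6 [ 513.16071448 -382.9920582   354.05337823] [8.33310641e-04 8.33475250e-01 5.52555968e-01 4.63016992e-04] 10.986959643414622
```

View pics/s5c.png

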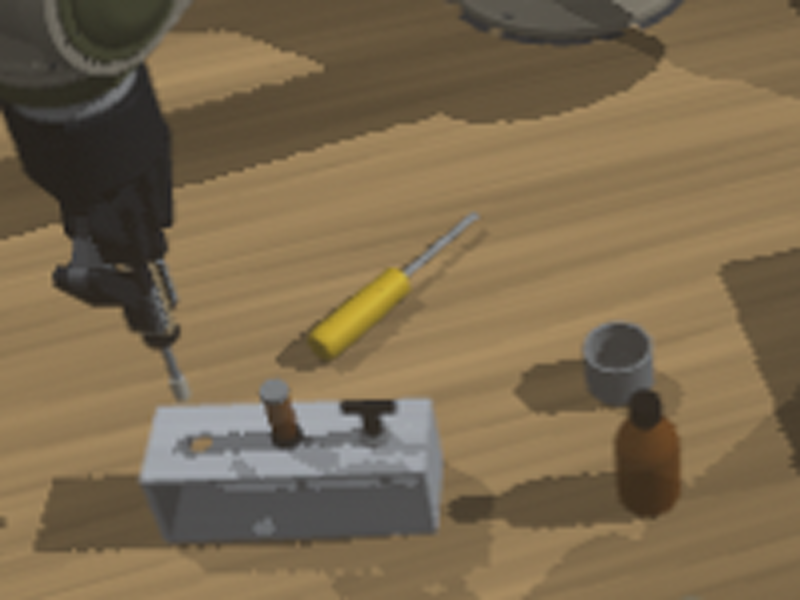

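```bash
python3 - <<'E'
from h import *
S=viewer.calibration("scene")
for z in (108,110,112): p=proj(S,(513.2,-383,z)); print(z,(p-[80,120])*4)
E
```

```text
108 [181.1527069  397.54437485]
110 [180.39102826 395.41977102]
112 [179.62728436 393.28905419]
```

{"op": "drive_tool", "data": {
  "rows": [
    [[0,0,0.2,0,0,0],[0,0,0.35,0,0,0],[0,0.3,0.35,0,0,0.03],[-0.02,0.6,0.35,0,0,0.05],[-0.04,0.93,0.35,0,0,0.07],[-0.04,0.93,0.35,0,0,0.07]]
  ]
}}

```text
time_s: 8.4
eef_pos: [509.3, -288.4, 388.8]
ee_rot: [0.0, 0.801, 0.598, 0.0]
force: [0.5, -0.2, -0.1]
grip_width: 0.132
```

{"op": "drive_tool", "data": {
  "rows": [
    [[-0.02,0.3,0,0,0,0.03],[-0.03,0.6,0,0,0,0.05],[-0.04,0.93,0,0,0,0.07],[-0.04,0.93,0,0,0,0.07]]
  ]
}}

```text
time_s: 8.9
eef_pos: [505.5, -194.5, 389.0]
ee_rot: [0.0, 0.767, 0.642, 0.0]
force: [0.4, -0.3, 0.0]
grip_width: 0.135
```

{"op": "drive_tool", "data": {
  "rows": [
    [[-0.02,0.3,0,0,0,0.03],[-0.03,0.6,0,0,0,0.05],[-0.04,0.93,0,0,0,0.07],[-0.04,0.93,0,0,0,0.07],[-0.04,0.93,0,0,0,0.07]]
  ]
}}

```text
time_s: 9.52
eef_pos: [501.7, -102.7, 388.9]
ee_rot: [0.0, 0.731, 0.683, 0.0]
force: [0.6, 0.9, -0.5]
grip_width: 0.132
```

```bash
python3 - <<'E'
from h import *
import pickle
s=ctrl.sense();print(s["time_s"],s["eef_pos"],s["ee_rot"],s["grip_width"]*85)
pickle.dump(viewer.calibration("wrist"),open("w6.pkl","wb"))
im=viewer.capture("wrist")[:,:,::-1]; cv2.imwrite("pics/w6.png",im)
im=viewer.capture("scene")[:,:,::-1]; cv2.imwrite("pics/s6.png",im); crop(im,180,120,300,270,4,"pics/s6c.png")
E
```

```text
9.525 [ 501.72325684 -102.74008498  388.88546726] [3.48482130e-04 7.30678155e-01 6.82721899e-01 3.46389925e-04] 11.227203086566753
```

View pics/w6.png

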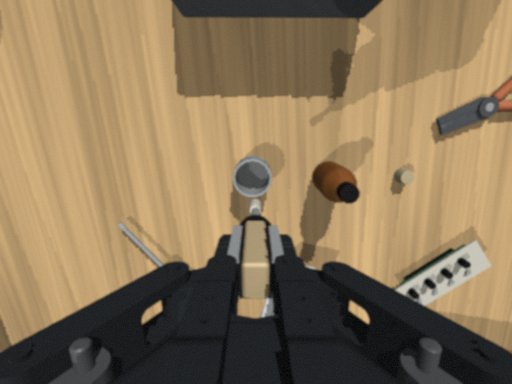

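View pics/s6c.png

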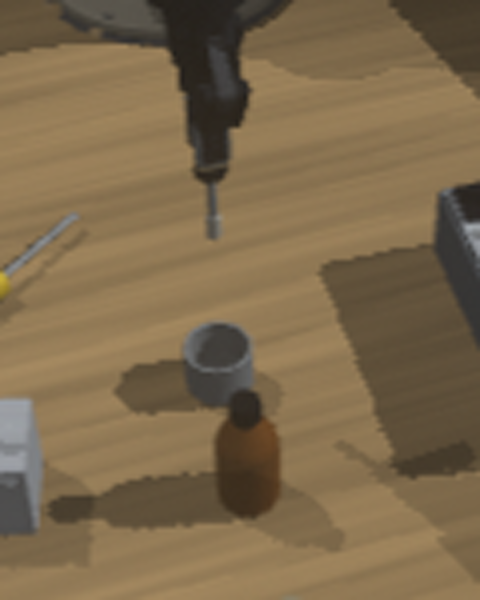

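The tip is near (255,206) in the wrist view, just below the cup mouth at (253,176). The stick hangs straight.

```bash
python3 - <<'E'
from h import *
import pickle
np.set_printoptions(precision=1,suppress=True)
c=pickle.load(open("w6.pkl","rb"));S=viewer.calibration("scene")
im=cv2.imread("pics/w6.png");crop(im,225,150,285,225,8,"pics/w6c.png")
print("cup rim",onz(c,252.5,175.5,38),"exp tip px wrist",proj(c,(501.7,-102.7,145)),"scene",(proj(S,(501.7,-102.7,145))-[180,120])*4)
E
```

```text
cup rim [ 499.6 -101.4   38. ] exp tip px wrist [254.1 203. ] scene [211.6 234.5]
```

View pics/w6c.png

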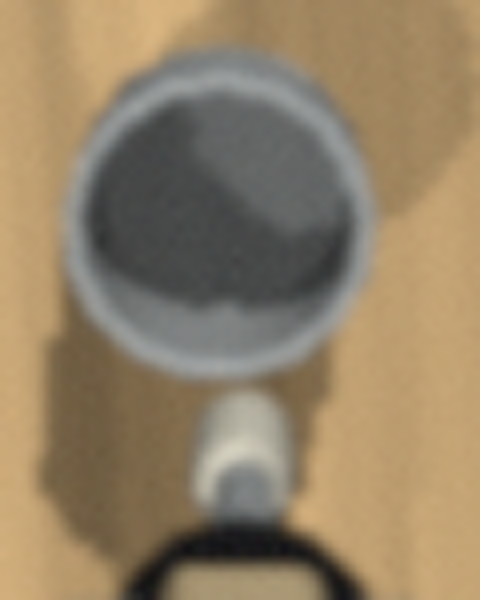

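{"op": "drive_tool", "data": {
  "rows": [
    [[-0.017,-0.008,-0.2,0,0,0],[-0.017,-0.008,-0.45,0,0,0],[-0.017,-0.008,-0.7,0,0,0],[-0.017,-0.008,-0.9,0,0,0],[-0.017,-0.008,-0.9,0,0,0]]
  ]
}}

```text
time_s: 10.25
eef_pos: [499.8, -104.3, 297.7]
ee_rot: [-0.001, 0.731, 0.682, -0.0]
force: [-0.9, 0.2, -0.7]
grip_width: 0.131
```

```bash
python3 - <<'E'
from h import *
s=ctrl.sense();print(s["time_s"],s["eef_pos"],s["force"])
im=viewer.capture("scene")[:,:,::-1]; crop(im,190,150,280,250,6,"pics/s7c.png")
im=viewer.capture("wrist")[:,:,::-1]; crop(im,200,150,310,280,5,"pics/w7c.png")
E
```

```text
10.25 [ 499.81008521 -104.27993581  297.74105594] [-0.8802698   0.19948133 -0.65088445]
```

View pics/s7c.png

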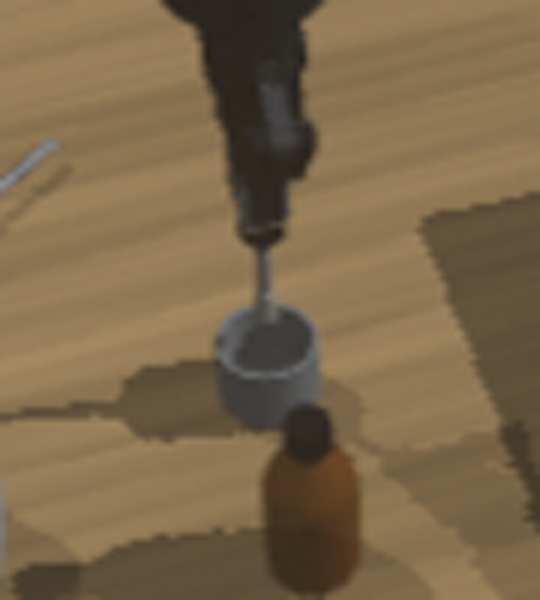

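View pics/w7c.png

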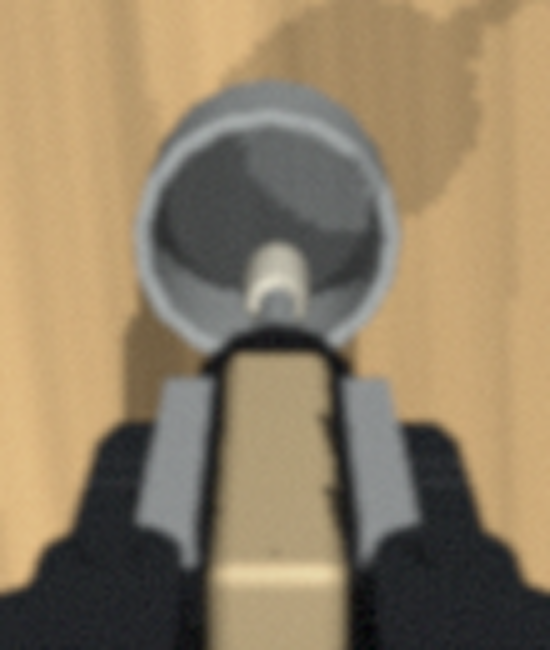

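The tip sits over the centre of the cup mouth. I'll lower it another 42 mm, which leaves it about 5 mm above the inner floor.

{"op": "drive_tool", "data": {
  "rows": [
    [[0,0,-0.15,0,0,0],[0,0,-0.3,0,0,0],[0,0,-0.4,0,0,0],[0,0,-0.425,0,0,0],[0,0,-0.425,0,0,0],[0,0,-0.425,0,0,0],[0,0,-0.425,0,0,0],[0,0,-0.425,0,0,0]]
  ]
}}

```text
time_s: 11.35
eef_pos: [500.2, -104.1, 257.1]
ee_rot: [0.001, 0.731, 0.682, 0.001]
force: [0.0, -0.3, -1.0]
grip_width: 0.129
```

```bash
python3 - <<'E'
from h import *
s=ctrl.sense();print(s["time_s"],s["eef_pos"],s["force"])
im=viewer.capture("scene")[:,:,::-1]; crop(im,190,150,280,250,6,"pics/s8c.png")
E
```

```text
11.35 [ 500.15850563 -104.14795512  257.11517643] [ 0.01407584 -0.29685177 -0.98796719]
```

View pics/s8c.png

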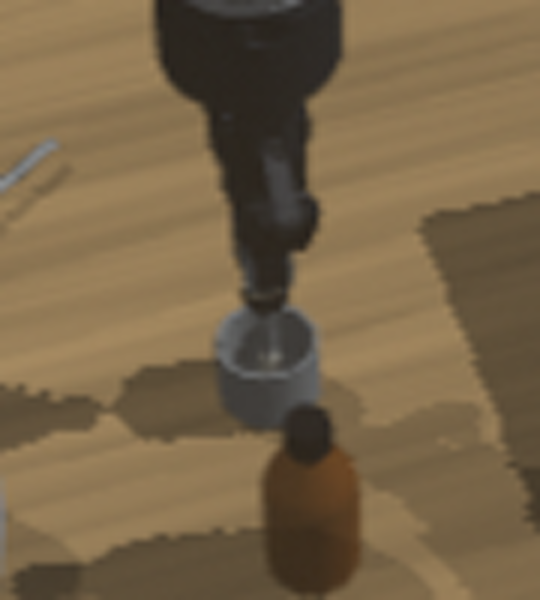

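{"op": "drive_tool", "data": {
  "rows": [
    [[0,0,-0.035,0,0,0],[0,0,-0.035,0,0,0],[0,0,-0.035,0,0,0],[0,0,-0.035,0,0,0]]
  ]
}}

```text
time_s: 11.9
eef_pos: [500.2, -104.2, 253.6]
ee_rot: [0.001, 0.731, 0.682, 0.001]
force: [0.8, 0.3, -0.1]
grip_width: 0.129
```

{"op": "drive_tool", "data": {
  "rows": [
    [[0,0,0.2,0,0,0],[0,0,0.45,0,0,0],[0,0,0.7,0,0,0],[0,0,1,0,0,0],[0,0,1,0,0,0]]
  ]
}}

```text
time_s: 12.52
eef_pos: [500.4, -104.2, 355.4]
ee_rot: [0.003, 0.731, 0.682, 0.001]
force: [-0.4, -0.1, -1.0]
grip_width: 0.132
```

{"op": "drive_tool", "data": {
  "rows": [
    [[0,0.3,0.3,0,0,0],[0,0.6,0.3,0,0,0],[0,0.97,0.3,0,0,0],[0,0.97,0.3,0,0,0]]
  ]
}}

```text
time_s: 13.02
eef_pos: [500.1, -5.5, 384.4]
ee_rot: [0.002, 0.73, 0.683, 0.001]
force: [0.7, -0.9, -0.6]
grip_width: 0.132
```

{"op": "drive_tool", "data": {
  "rows": [
    [[0,0.3,0,0,0,0],[0,0.6,0,0,0,0],[0,0.97,0,0,0,0],[0,0.97,0,0,0,0]]
  ]
}}

```text
time_s: 13.52
eef_pos: [500.1, 92.3, 383.5]
ee_rot: [0.001, 0.729, 0.684, 0.001]
force: [-0.8, -0.4, -0.1]
grip_width: 0.136
```

{"op": "drive_tool", "data": {
  "rows": [
    [[0,0.3,0,0,0,0],[0,0.6,0,0,0,0],[0,0.97,0,0,0,0],[0,0.97,0,0,0,0],[0,0.97,0,0,0,0]]
  ]
}}

```text
time_s: 14.15
eef_pos: [500.4, 188.1, 383.0]
ee_rot: [0.001, 0.73, 0.684, 0.0]
force: [-0.2, 0.1, -0.6]
grip_width: 0.131
```

```bash
python3 - <<'E'
from h import *
import pickle
s=ctrl.sense();print(s["time_s"],s["eef_pos"],s["ee_rot"])
pickle.dump(viewer.calibration("wrist"),open("w9.pkl","wb"))
im=viewer.capture("wrist")[:,:,::-1];cv2.imwrite("pics/w9.png",im); crop(im,190,100,370,250,4,"pics/w9c.png")
im=viewer.capture("scene")[:,:,::-1];cv2.imwrite("pics/s9.png",im); crop(im,200,110,410,260,3.5,"pics/s9c.png")
E
```

```text
14.15 [500.43609198 188.09540224 382.9944086 ] [1.42458090e-03 7.29603445e-01 6.83868976e-01 8.80051487e-05]
```

View pics/w9c.png

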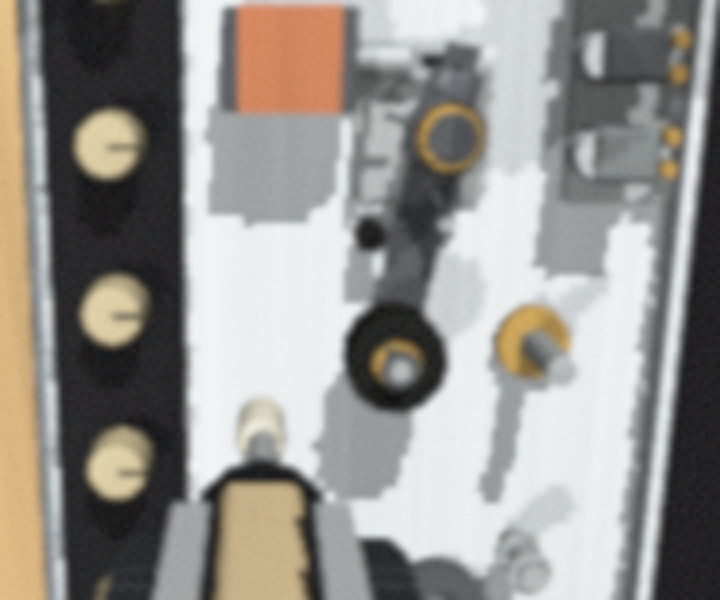

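View pics/s9c.png

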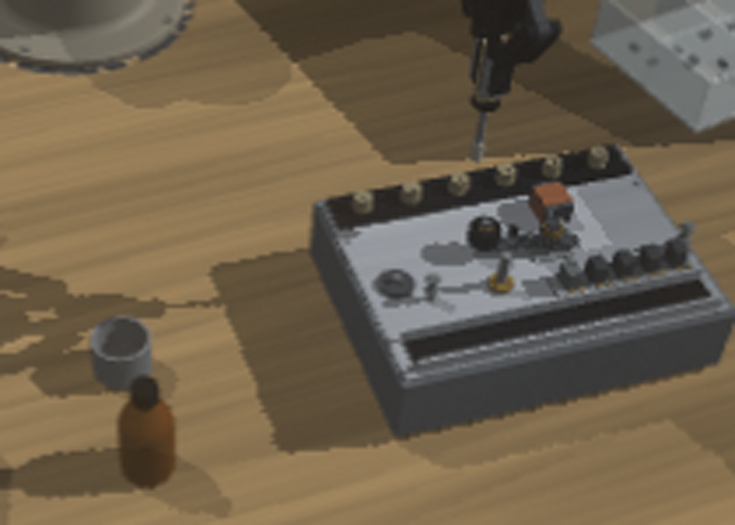

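```bash
python3 - <<'E'
from h import *
import pickle
np.set_printoptions(precision=1,suppress=True)
c=pickle.load(open("w9.pkl","rb"))
g=lambda x,y:(190+(x+.5)/4-.5,100+(y+.5)/4-.5)
print("roller",onz(c,*g(396,357),98),"axle",onz(c,*g(400,368),104),"cap base",onz(c,*g(533,342),72),"top",onz(c,*g(560,368),104))
print("tip expected crop",(proj(c,(500.4,188.1,139))-[190,100])*4)
E
```

```text
roller [534.3 186.8  98. ] axle [534.5 185.7 104. ] cap base [574.  181.6  72. ] top [572.6 183.2 104. ]
tip expected crop [254.9 409.8]
```

{"op": "drive_tool", "data": {
  "rows": [
    [[0,0,-0.15,0,0,0],[0,0,-0.3,0,0,0],[0,0,-0.45,0,0,0],[0,0,-0.56,0,0,0],[0,0,-0.56,0,0,0],[0,0,-0.56,0,0,0]]
  ]
}}

```text
time_s: 15.0
eef_pos: [500.5, 188.1, 327.7]
ee_rot: [0.002, 0.73, 0.684, 0.001]
force: [0.4, 0.7, 0.1]
grip_width: 0.134
```

```bash
python3 - <<'E'
from h import *
import pickle
s=ctrl.sense();print(s["time_s"],s["eef_pos"],s["force"])
im=viewer.capture("wrist")[:,:,::-1];cv2.imwrite("pics/w10.png",im); crop(im,190,90,370,240,4,"pics/w10c.png")
im=viewer.capture("scene")[:,:,::-1];cv2.imwrite("pics/s10.png",im); crop(im,280,120,400,230,6,"pics/s10c.png")
E
```

```text
15.0 [500.5202853  188.09451486 327.66749545] [0.4054719  0.66842463 0.13698356]
```

View pics/w10c.png

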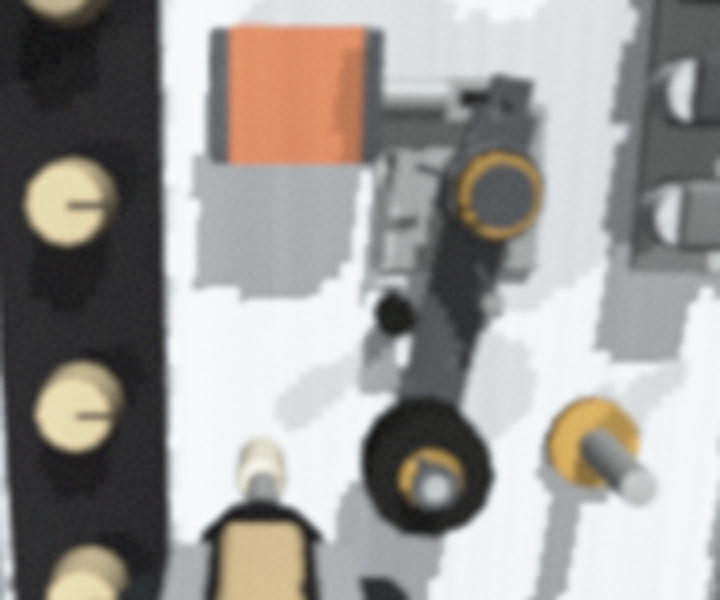

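View pics/s10c.png

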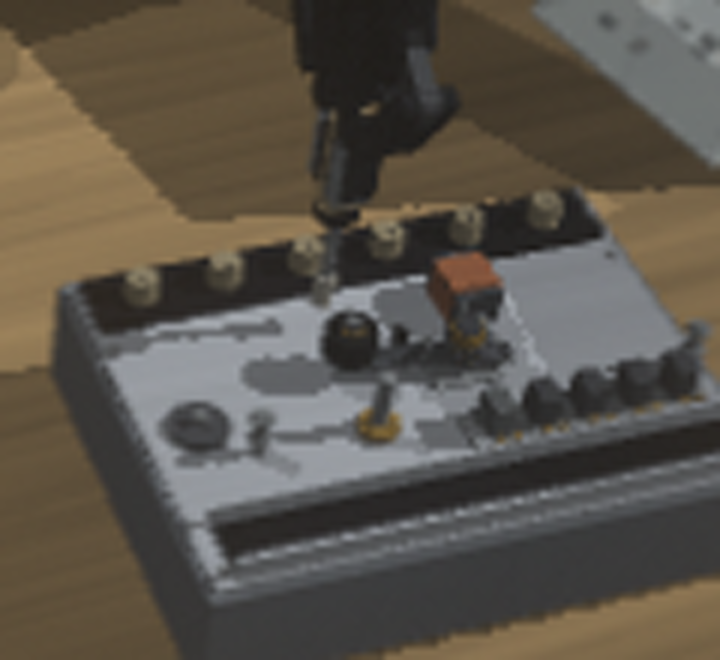

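The felt stands in the clear area at crop (262,460), in line with the roller at (428,465). I'll push in slowly along the deck's +x, stopping just short of the seated position.

{"op": "drive_tool", "data": {
  "rows": [
    [[0.05,-0.004,0,0,0,0],[0.1,-0.007,0,0,0,0],[0.14,-0.01,0,0,0,0],[0.18,-0.013,0,0,0,0],[0.22,-0.016,0,0,0,0],[0.26,-0.019,0,0,0,0],[0.3,-0.022,0,0,0,0],[0.33,-0.024,0,0,0,0],[0.355,-0.025,0,0,0,0],[0.355,-0.025,0,0,0,0]]
  ]
}}

```text
time_s: 16.35
eef_pos: [536.1, 185.6, 327.7]
ee_rot: [0.002, 0.73, 0.684, 0.001]
force: [-2.6, 0.4, 0.3]
grip_width: 0.133
```

```bash
python3 - <<'E'
from h import *
import pickle
s=ctrl.sense();print(s["time_s"],s["eef_pos"],s["force"])
pickle.dump(viewer.calibration("wrist"),open("w11.pkl","wb"))
im=viewer.capture("wrist")[:,:,::-1];cv2.imwrite("pics/w11.png",im); crop(im,190,90,340,240,5,"pics/w11c.png")
im=viewer.capture("scene")[:,:,::-1];cv2.imwrite("pics/s11.png",im); crop(im,280,120,400,230,6,"pics/s11c.png")
E
```

```text
16.35 [536.05250209 185.60240315 327.74904595] [-2.63240198  0.37444172  0.31667095]
```

View pics/w11c.png

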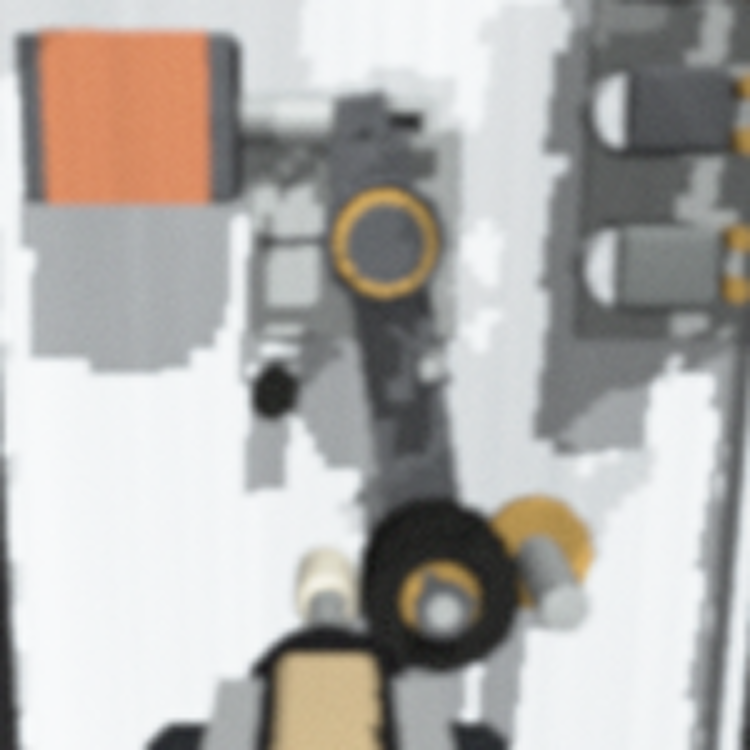

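View pics/s11c.png

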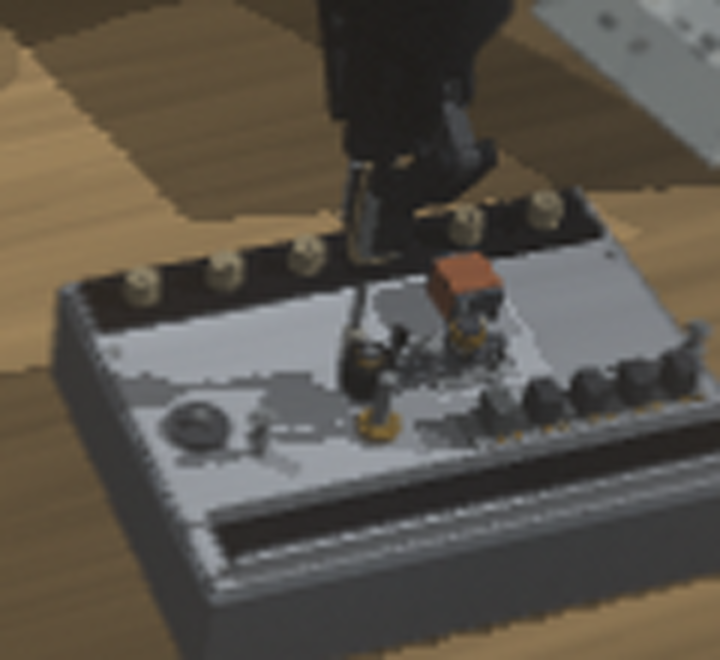

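{"op": "drive_tool", "data": {
  "rows": [
    [[0.01,-0.001,0,0,0,0],[0.02,-0.001,0,0,0,0],[0.03,-0.002,0,0,0,0],[0.03,-0.002,0,0,0,0],[0.03,-0.002,0,0,0,0]]
  ]
}}

```text
time_s: 17.08
eef_pos: [538.6, 185.5, 327.7]
ee_rot: [0.001, 0.73, 0.684, -0.0]
force: [-5.5, -0.2, 2.1]
grip_width: 0.129
```

{"op": "drive_tool", "data": {
  "rows": [
    [[0.01,-0.001,0,0,0,0],[0.01,-0.001,0,0,0,0],[0.01,-0.001,0,0,0,0]]
  ]
}}

```text
time_s: 17.45
eef_pos: [539.3, 185.5, 327.6]
ee_rot: [0.0, 0.73, 0.684, -0.001]
force: [-5.8, -0.6, 2.4]
grip_width: 0.128
```

```bash
python3 - <<'E'
from h import *
import pickle
s=ctrl.sense();print(s["time_s"],s["eef_pos"],s["force"],s["wrist_torque"])
pickle.dump(viewer.calibration("wrist"),open("w12.pkl","wb"))
im=viewer.capture("wrist")[:,:,::-1];cv2.imwrite("pics/w12.png",im); crop(im,190,90,340,240,5,"pics/w12c.png")
im=viewer.capture("scene")[:,:,::-1];cv2.imwrite("pics/s12.png",im); crop(im,320,150,370,200,12,"pics/s12c.png")
E
```

```text
17.45 [539.27779685 185.50123251 327.62684417] [-5.76281786 -0.64972982  2.40794935] [ 0.09479556  1.42985676 -0.02679762]
```

View pics/w12c.png

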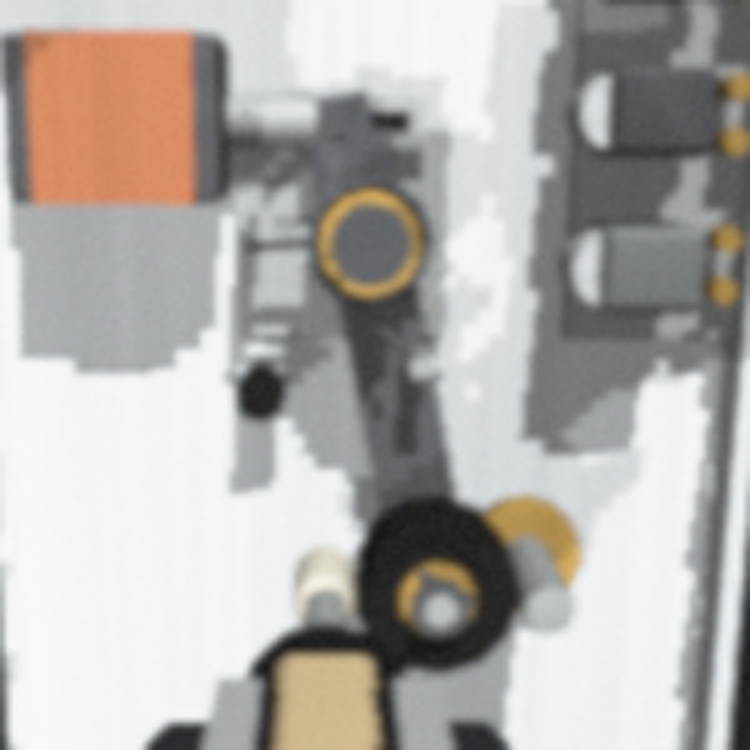

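View pics/s12c.png

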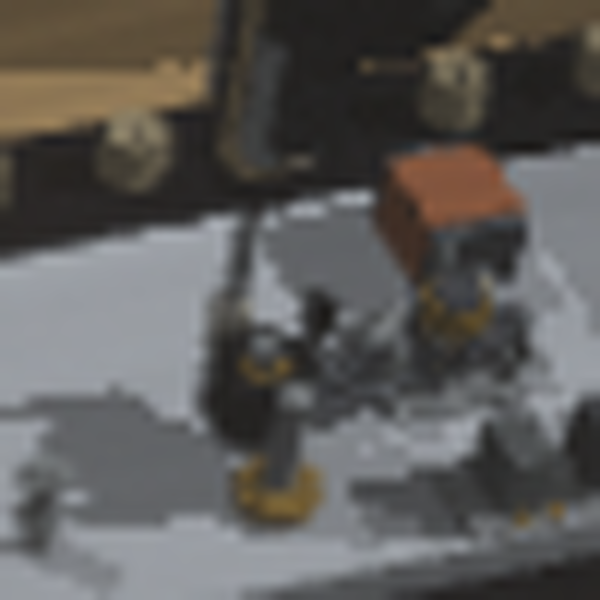

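```bash
python3 - <<'E'
from h import *
import pickle
np.set_printoptions(precision=1,suppress=True)
g=lambda x,y:(190+(x+.5)/5-.5,90+(y+.5)/5-.5)
for f,a,r,k in [("w11.pkl",(441,609),(440,583),(563,607)),("w12.pkl",(440,609),(438,583),(549,607))]:
    c=pickle.load(open(f,"rb"))
    A=onz(c,*g(*a),104);K=onz(c,*g(*k),104);R=onz(c,*g(*r),98)
    print("axle",A,"roller",R,"capstan",K,"dist",np.linalg.norm(A-K),np.linalg.norm((R-K)[:2]))
S=viewer.capture("scene")
for i in range(3):
    s=ctrl.sense();viewer.capture("top");print(s["time_s"],s["force"],s["eef_pos"])
c=viewer.capture("top")[:,:,::-1];cv2.imwrite("pics/t13.png",c)
E
```

```text
axle [554.5 183.8 104. ] roller [554.9 185.9  98. ] capstan [572.9 182.9 104. ] dist 18.456000709349734 18.24360876938305
axle [556.6 183.8 104. ] roller [556.9 185.9  98. ] capstan [573. 183. 104.] dist 16.460481493866386 16.437567760071982
17.6 [-6.9  1.1  2.7] [539.3 185.5 327.6]
17.65 [-6.2 -0.   2.8] [539.3 185.5 327.6]
17.7 [-5.6  0.6  3.6] [539.3 185.5 327.6]
```

View pics/t13.png

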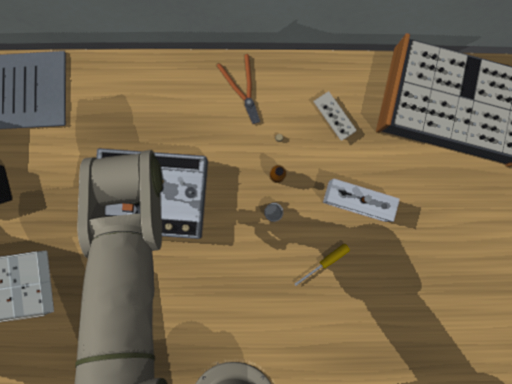

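The roller-to-capstan distance measures 16.5 mm, against 17 mm when seated. The push force rose from 2.6 N to about 6 N, well above the 1.9 N spring, so the arm is on its stop. The other objects are where they were, so I'm handing in.

```bash
python3 - <<'E'
from h import *
print(ctrl.finish_job()); s=ctrl.sense(); print(s["time_s"],s["force"],s["eef_pos"])
E
```

```text
the job is handed in; nothing more can be done
None
the job is handed in; nothing more can be done
```

I took the stick from the rack and dipped its felt into the cleaner cup, with the tip ending about 4 mm above the inner floor. I then pushed the roller in with the felt until it sat on the capstan. The job was handed in at about 17.8 s, still holding it there.

**Seating:** the roller centre measured 16.5 mm from the capstan, against 17 mm when seated. The push force rose from 2.6 N to about 6 N, more than the 1.9 N spring needs, so the arm is on its stop.

**Other things:** the last top view showed the cup, bottle and other loose items where they were. The arm hid most of the deck from above. In the last wrist view the two heads in the cropped picture were well clear of the stick and gripper.

**Unexplained reading:** an upward force of about 2 to 3.5 N appeared with the final push. I did not find its cause, but no picture showed the tip touching anything but the roller.

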